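Unlatch and open the bottle pen's gate

ROBOT

A 6-joint arm with a two-finger parallel gripper is mounted at the origin on a cart in front of the work surface, level with it; the furniture and walls round the work are solid. World frame = base frame: x ahead of the robot, y to its left, z up, the work surface at z = 0. Lengths are in mm, angles in rad, forces in N, time in s.
With the tool pointing down it reaches from about 275 to 1000 mm from the base axis. Payload 8.4 kg.
Tool frame: the origin (TCP) lies at the very end of the fingers, on their centre line; the grasp point (between the pads) lies r.grip_depth behind it (r.grip_depth is the distance from the TCP to the grasp point, in mm); z points along the fingers, y is the line along which they close (so a half turn about z gives the same grasp; the last joint's range is limited). The gripper opens to 85 mm and grips with 20 to 120 N. Pads are 22 mm wide; open, the fingers measure 114 mm over their backs; the gripper's body (76 mm by 85 mm) begins 54 mm behind the grasp point. The pads swing forward as they close: fully open they stand 13 mm farther back than shut.
Start: joints at [1.142, 0.353, 1.633, -0, 1.155, -0.002], TCP at [258.724, 568.937, 231.281] pointing down, gripper open.
Joint ranges: [-2.63, 2.63], [-0.92, 2.1], [0.06, 2.66], [-1.3, 4.44], [0, 2.69], [-3.02, 3.02]. Speed limits (rad/s): [2.22, 2.22, 2.79, 3.14, 3.14, 3.14].

INTERFACE

Orientations are given as a unit quaternion [x, y, z, w].
In Python, from station import r gives the robot as it stands.
- The arm moves only by the tool play_rows, never from a script. Its argument "plan" is a list of rows, each an object with "dp": the shift along the tool's x, y, z in mm, a list of three; "yaw": the turn about the tool's z in rad; "hand": the finger opening in mm, from 0 to 85.4. In form: [{"dp": [dx, dy, dz], "yaw": yaw, "hand": hand}, ...]. A call has 1 to 20 rows; each row shifts and turns the commanded pose from where the row before left it, along the tool's axes as they then stand; what a row does not reach is not made up. A row lasts 1/8 s, in which the tool goes at most 62.5 mm and 10.7 degrees, less where a joint would pass 70% of its speed; a pose out of reach is approached as far as the arm can. A call is refused whole if a number of a shift passes 62.5 or a number of a turn 0.188, either way. A call with a gripper value outside its range is refused whole. The fingers move at their own pace and stop on an object; "newtons" is the grip in N (left out, the last holds). Time passes only in rows, so rows that do not move let the fingers close. It gives the time, the measured TCP pose, the force, the opening and the grip force at its end, in the units of the state.
- r.sense(): the state, without advancing time (a new reading comes with each control period).
- r.camera(name): name is "side" or "top" or "wrist"; returns a dict with "frame" (420x560x3 uint8, blue, green, red), "depth" (420x560 float32, mm along the optical axis (not along the pixel's ray), 0 where there is no reading), "mtx" (3x3 intrinsics, pixels), "R" (3x3) and "t" (3): a world point X has camera coordinates R X + t; the wrist camera has in their place "mount" (4x4, takes a point from camera to tool coordinates, whose origin is the TCP and whose axes are the flange's). Camera axes: x right, y down, z forward; pixel columns grow to the right and rows downward; lengths in mm; the calibration is good to about 2 mm. A picture is of the moment at which its call begins: read the wrist's pose just before it.
- r.sign_off(): hands the job in; it is judged then, once.
The state is a dict: "time": time; "qpos": joint angles; "joint_vel": joint speeds; "effort": joint torques, N m; "ee_pos": TCP position; "orientation": TCP orientation; "contact_force": force on the tool from outside, world axes, zero at the start; "torque": the same for the moment, N m; "width": finger opening in mm; "grip_force": force on a finger pad.
Only numpy, scipy, OpenCV 4.12 (cv2) and the standard library are available. Lean on these libraries where they do the work, as an engineer would, in place of code of your own. Each camera call takes 0.05 s, during which the arm holds its last target. There are 200 camera calls.

TASK

The little bottles are shut in the low wooden pen on the bench. Lift the gate's latch bar by its ball knob, by feel, until its nose is free of the catch - between the lip and the hood, forcing it against neither - swing the gate at least 60 degrees open towards you, and let the bar drop back onto its rest, leaving the gate standing open and the bottles undisturbed.

Things in the scene. Friction and masses are not known exactly. Their poses are not given: they have to be found in the camera images.
- pen: Open-topped slatted pen of pale wood, 270 wide (y) x 160 deep (x) x 112 high, fixed to the bench; its place and yaw differ from start to start. Origin on the bench, in the plane of the closed gate, midway between the front posts (within 5 mm); +x points into the pen, +y to the hinge side (left as seen from the robot at yaw 0), z up.
- hinge (a point): Point on the gate's vertical hinge axis at bench height, 110 mm along the pen's +y from its origin. It does not move.
- gate (a joint): Angle of the gate about the hinge, rad: 0 shut, grows as the free end swings out of the pen (towards the pen's -x, to the robot), stop at 1.3. The gate is 192 mm wide, 96 mm high at the top edge, 16 mm thick, 0.6 kg; its hinge rubs (0.15 N m) so it stays where it is left.
- latch_bar (a joint): Latch bar about its pivot, rad: 0 on its rest, grows as the nose rises, stop at 0.24; falls by its weight. Steel, 10 x 14 mm, 0.13 to 0.22 kg, on the gate's front face and swinging with it, centre plane 15 mm in front of the hinge plane; pivot axis normal to the gate, 20 mm from the hinge axis towards the free end, 92 mm above the bench.
- knob (a point): Centre of the bar's steel ball knob, 26 mm diameter, on a 9 mm stem; 135 mm from the bar's pivot towards the nose and 41 mm above the pivot (bar down: 133 mm above the bench; 155 mm from the hinge axis along the gate, 15 mm in front of it). Gap of 21 mm between ball and bar.
- nose: Nose of the bar, a 10 x 28 x 10 mm steel block; origin at its centre, 190 mm from the bar's pivot, at the pivot's height when down, where it lies behind the catch's lip. It has only 5 mm of play up and down between lip and hood, which yield 1 mm or so; a push on them of more than 15 N does damage. So lift until the hood is felt, come back about 2.5 mm at the nose, then swing.
- latch_post (a point): Top of the right-hand front post, 142 mm up; it carries the hooded catch, which is not tracked. The catch's height differs by 8 mm either way: the top of its upright lip (8 mm thick, 3 mm in front of the nose) is 8 to 24 mm above the underside of the nose at rest. A flat hood hangs 15 mm above the lip; the nose is out from under it with the gate at 0.15 rad.
- dye_walnut: Brown bottle with dark cap, 42 diameter x 62 high, standing loose in the pen near the hinge side; origin at the centre of its underside.
- dye_navy: Dark blue bottle with pale cap, 38 diameter x 58 high, standing loose in the middle of the pen; origin at the centre of its underside.
- edge_paint: Red bottle with dark cap, 32 diameter x 52 high, standing loose in the pen near the latch side; origin at the centre of its underside.

How it is judged (in metres and radians):
On the way, in this order (a step that is already met when the one before it is completed fails the run):
1. the bar is lifted off its rest with the gate still shut (value of joint latch_bar above 0.035 rad and value of joint gate below 0.05 rad), for 0.1 s.
2. the gate is swung out, clear of the catch (value of joint gate above 0.3 rad), for 0.1 s.
At the end, for the whole second after the job is handed in: the gate stands still, at least 0.96 rad (55 degrees) open, and the bar lies back on its rest (within 0.02 rad) (value of joint gate above 0.96 rad and value of joint latch_bar below 0.02 rad and velocity of joint gate between -0.05 and 0.05 rad/s); the robot touches nothing.
It fails at once if the bar's nose is pressed on the catch (or anything) with more than 15 N (contact force between nose and anything else above 15 N).
It fails at once if a bottle in the pen is shifted more than 15 mm or tipped (distance of any of dye_walnut, dye_navy, edge_paint from where it was at the start of the episode above 0.015 m or angle between any of dye_walnut, dye_navy, edge_paint's own z axis and vertical above 0.3 rad).
It also fails if it takes over 56 s, if anything falls off the work surface, if the arm or the gripper's body presses on something with over 40 N, if the wrist force passes 120 N, or if a joint passes its speed limit or range.

## Working session

There is one attempt and no reset: what is moved stays moved. The work goes in short steps, Python scripts to look and compute and a tool call to move; the robot and the scene stay as the last step left them, time stands still between calls to the robot, and variables do not carry over. Pictures are saved under pics/ and viewed, at most 10 in all, crops included, and the job is handed in when it is done.

Besides the shell and the picture viewer there is one more tool, called as name(argument=value, ...) on one line, values as JSON. play_rows: Moves the arm, as the interface text tells. Its arguments: {"type":"object","properties":{"plan":{"type":"array","items":{"type":"object","properties":{"dp":{"type":"array","items":{"type":"number"}},"yaw":{"type":"number"},"hand":{"type":"number"}}}},"newtons":{"type":"number"}},"required":["plan"]}

```bash
mkdir -p pics; ls; python3 - <<'E'
from station import r
import cv2,numpy as np,pickle
s=r.sense();print(s, r.grip_depth)
d={n:r.camera(n) for n in("side","top")}
pickle.dump(d,open("c.pkl","wb"))
for n in d: print(n,d[n]["R"],d[n]["t"],d[n]["mtx"])
cv2.imwrite("pics/a.png",cv2.resize(np.vstack([d["top"]["frame"],d["side"]["frame"]]),None,fx=.714,fy=.714))
E
```

```text
pics
{'time': 0.0, 'qpos': array([ 1.14158511e+00,  3.53670310e-01,  1.63413176e+00,  3.87335369e-05,
        1.15515279e+00, -2.41821100e-03]), 'joint_vel': array([-0.00097943, -0.00013223, -0.00209677, -0.00097236,  0.00149209,
        0.00041293]), 'effort': array([-2.02167204e-03, -6.05236244e+01, -3.42079496e+01, -1.57206414e-04,
        9.07876936e-03,  4.33827864e-06]), 'ee_pos': array([258.52889524, 568.518302  , 230.54883465]), 'orientation': array([ 2.11788180e-01,  9.77315355e-01, -6.61509432e-04, -1.63155140e-04]), 'contact_force': array([ 0.2748971 ,  0.05164669, -0.7313074 ]), 'torque': array([0.00793705, 0.05681773, 0.03962961]), 'grip_force': 0.0, 'width': 85.78743802029663} 18.700000000000003
side [[-0.95477071 -0.29689568  0.01630471]
 [-0.17759045  0.52540615 -0.83211178]
 [ 0.2384838  -0.79737151 -0.55436824]] [611.60812899 241.51588663 726.39994004] [[406.56339939   0.         285.02863394]
 [  0.         406.56339939 207.88648914]
 [  0.           0.           1.        ]]
top [[-0.00371757 -0.99989419  0.01406353]
 [-0.99197053  0.00190952 -0.12645484]
 [ 0.12641461 -0.01442072 -0.99187267]] [-50.20070512 682.54537898 884.44712396] [[434.92123645   0.         284.57192621]
 [  0.         434.92123645 208.81818008]
 [  0.           0.           1.        ]]
```

View pics/a.png

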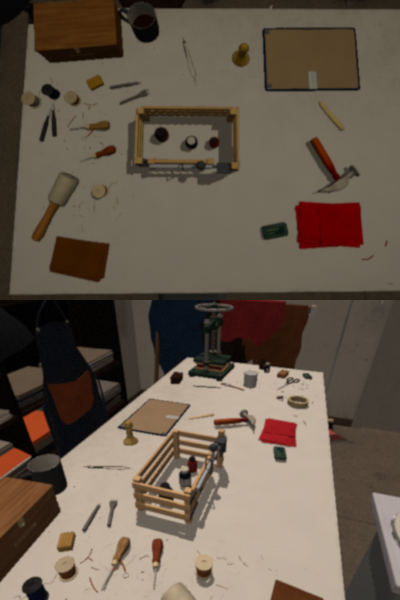

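The overview shows the pen at about (186,138) in the top view, with the gate on the near side and the latch at its right end (about (200,165)). In the side view the pen is at about (180,475). I'll enlarge the gate in both.

```bash
python3 - <<'E'
import cv2,numpy as np,pickle
d=pickle.load(open("c.pkl","rb"))
a=d["top"]["frame"][140:250,180:345]; b=d["side"]["frame"][175:310,185:325]
a=cv2.resize(a,(660,440),interpolation=cv2.INTER_CUBIC)
a=np.clip(a*1.6,0,255).astype(np.uint8)
cv2.imwrite("pics/b.png",a)
cv2.imwrite("pics/c.png",np.clip(cv2.resize(b,(560,540),interpolation=cv2.INTER_CUBIC)*1.4,0,255).astype(np.uint8))
E
```

```text
(no output)
```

View pics/b.png

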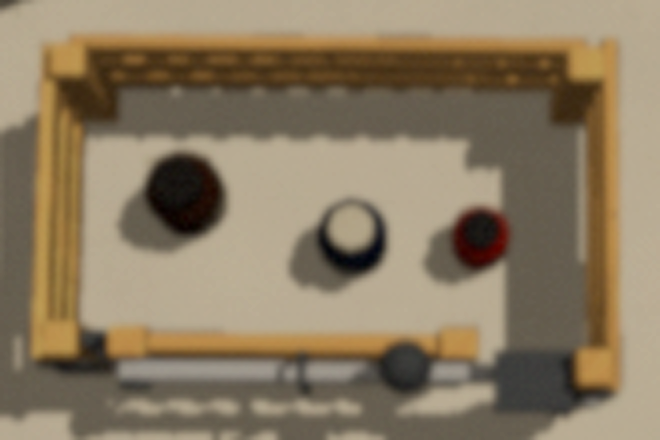

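View pics/c.png

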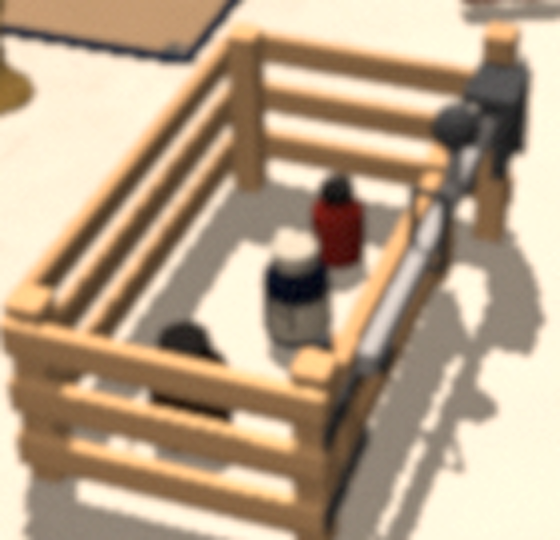

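The top crop shows the ball knob at (405,366), i.e. full-frame (281.3,231.5). The hood is at (535,380), and the bar runs level from (118,372) to (470,372). The side crop has the knob at (455,127), i.e. (298.8,206.8). I'll triangulate these.

```bash
cat >h.py <<'E'
import numpy as np
def ray(c,u,v):
    R,t=np.array(c["R"]),np.array(c["t"]); K=np.array(c["mtx"])
    return -R.T@t, R.T@np.linalg.solve(K,[u,v,1.])
def onz(c,u,v,z):
    o,d=ray(c,u,v); return o+d*(z-o[2])/d[2]
def tri(*rays):
    A=np.zeros((3,3));b=np.zeros(3)
    for o,d in rays:
        d=d/np.linalg.norm(d);P=np.eye(3)-np.outer(d,d);A+=P;b+=P@o
    X=np.linalg.solve(A,b)
    return X,[np.linalg.norm(np.cross(X-o,d/np.linalg.norm(d))) for o,d in rays]
E
python3 - <<'E'
import pickle;from h import *
d=pickle.load(open("c.pkl","rb"));T,S=d["top"],d["side"]
f=lambda x,y:(180+x/4-.4,140+y/4-.4); g=lambda x,y:(185+x/4-.4,175+y/4-.4)
print("knob",tri(ray(T,*f(405,366)),ray(S,*g(455,127))))
print("knob z133",onz(T,*f(405,366),133), onz(S,*g(455,127),133))
for n,p,z in [("barL",(118,373),97),("barR",(470,372),97),("gateL",(128,342),100),("gateR",(460,342),100),("backL",(68,60),112),("backR",(585,60),112),("postR",(597,367),142),("postL",(57,338),112),("hood",(535,380),125)]:
    print(n,onz(T,*f(*p),z).round(1))
print("postR",tri(ray(T,*f(597,367)),ray(S,*g(501,40))))
print("postL",tri(ray(T,*f(57,338)),ray(S,*g(312,365))))
for y in (200,206,212):
  print([round(float(T["depth"][y+25,x]),0) for x in range(276,288,2)])
E
```

```text
knob (array([627.86969875, -43.58787549, 132.55596331]), [np.float64(0.20099444088940074), np.float64(0.20099444088942267)])
knob z133 [628.03350648 -43.54491629 133.        ] [627.50023004 -42.95446163 133.        ]
barL [627.6  99.1  97. ]
barR [627.7 -76.2  97. ]
gateL [642.9  94.  100. ]
gateR [642.4 -71.2 100. ]
backL [783.4 124.6 112. ]
backR [ 783.4 -134.5  112. ]
postR [ 626.6 -134.5  142. ]
postL [643.8 126.9 112. ]
hood [ 621.7 -106.4  125. ]
postR (array([ 627.05249041, -135.54428303,  133.50260472]), [np.float64(0.22280266503287277), np.float64(0.2228026650327623)])
postL (array([644.15590439, 127.30169446, 110.19694371]), [np.float64(0.16800190334811543), np.float64(0.16800190334790258)])
[873.0, 828.0, 826.0, 825.0, 834.0, 874.0]
[823.0, 818.0, 820.0, 819.0, 819.0, 822.0]
[963.0, 829.0, 828.0, 824.0, 962.0, 961.0]
```

Pen yaw is about 0, the knob is at (628,-43.5,132.5) and the hinge at about (643,111.5). Both fit the text. I'll turn the tool so the fingers close along the gate normal (tool y to +x world, tool x to +y), then go above the knob.

play_rows(plan=[{"dp": [0, 0, 0], "yaw": 0.164, "hand": 50}, {"dp": [0, 0, 0], "yaw": 0.164, "hand": 50}, {"dp": [0, 0, 0], "yaw": 0.164, "hand": 50}, {"dp": [0, 0, 0], "yaw": 0.164, "hand": 50}, {"dp": [0, 0, 0], "yaw": 0.164, "hand": 50}, {"dp": [0, 0, 0], "yaw": 0.164, "hand": 50}, {"dp": [0, 0, 0], "yaw": 0.161, "hand": 50}, {"dp": [-46, 26, 0], "yaw": 0, "hand": 50}, {"dp": [-46, 26, 0], "yaw": 0, "hand": 50}, {"dp": [-46, 26, 0], "yaw": 0, "hand": 50}, {"dp": [-46, 26, 0], "yaw": 0, "hand": 50}, {"dp": [-46, 26, 0], "yaw": 0, "hand": 50}, {"dp": [-46, 26, 0], "yaw": 0, "hand": 50}, {"dp": [-46, 26, 0], "yaw": 0, "hand": 50}, {"dp": [-46, 26, 0], "yaw": 0, "hand": 50}, {"dp": [-46, 26, 0], "yaw": 0, "hand": 50}, {"dp": [-46, 26, 0], "yaw": 0, "hand": 50}, {"dp": [-46, 26, 0], "yaw": 0, "hand": 50}, {"dp": [-46, 26, 0], "yaw": 0, "hand": 50}, {"dp": [0, 0, 0], "yaw": 0, "hand": 50}])

```text
time: 2.6
ee_pos: [571.4, 13.7, 230.9]
orientation: [0.709, 0.705, -0.0, 0.0]
contact_force: [1.0, 0.3, -0.0]
width: 49.7
grip_force: 0.0
```

```bash
python3 - <<'E'
from station import r
import cv2,pickle,numpy as np
s=r.sense();print(s["time"],s["ee_pos"],s["orientation"],s["qpos"],s["contact_force"],s["width"])
c=r.camera("wrist");pickle.dump((s,c),open("w.pkl","wb"));print(c["mount"],c["mtx"])
cv2.imwrite("pics/w.png",c["frame"])
E
```

```text
2.6 [571.37635448  13.67775529 230.85966274] [ 7.08718880e-01  7.05490923e-01 -2.17568939e-04  2.45435885e-04] [ 2.17022681e-02  2.70827124e-01  1.75033507e+00 -7.28158198e-04
  1.12040687e+00  2.65842638e-02] [ 0.984822    0.27169316 -0.03047853] 49.69678371417102
[[ 4.00888799e-04 -9.58389790e-01 -2.85462519e-01  7.24594521e+01]
 [ 9.99999519e-01  1.28534498e-04  9.72815823e-04 -3.34023174e-01]
 [-8.95644971e-04 -2.85462772e-01  9.58389380e-01 -1.43265026e+02]
 [ 0.00000000e+00  0.00000000e+00  0.00000000e+00  1.00000000e+00]] [[292.80340633   0.         275.88065357]
 [  0.         292.80340633 205.23818082]
 [  0.           0.           1.        ]]
```

View pics/w.png

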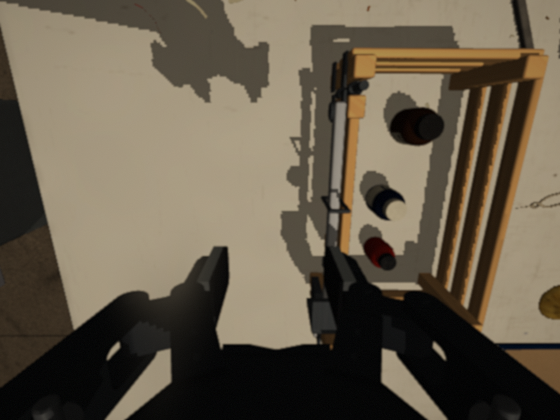

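The wrist view has the bar along column 335 and the hood at about (322,310). The knob is hidden behind the right finger. I'll move over it and look again.

play_rows(plan=[{"dp": [-28, 28, 10], "yaw": 0, "hand": 60}, {"dp": [-29, 28, 10], "yaw": 0, "hand": 60}, {"dp": [0, 0, 15], "yaw": 0, "hand": 60}, {"dp": [0, 0, 0], "yaw": 0, "hand": 60}, {"dp": [0, 0, 0], "yaw": 0, "hand": 60}])

```text
time: 3.28
ee_pos: [625.4, -39.3, 196.5]
orientation: [0.707, 0.707, -0.0, -0.0]
contact_force: [-0.1, -0.1, -0.1]
width: 60.6
grip_force: 0.0
```

```bash
python3 - <<'E'
from station import r
import cv2,pickle,numpy as np
s=r.sense();print(s["time"],s["ee_pos"],s["orientation"],s["contact_force"],s["width"])
c=r.camera("wrist");pickle.dump((s,c),open("w2.pkl","wb"))
cv2.imwrite("pics/w2.png",np.clip(c["frame"]*1.5,0,255).astype(np.uint8))
# predicted pixel of knob (628,-43.5,132.5)
from scipy.spatial.transform import Rotation as Ro
Rt=Ro.from_quat(s["orientation"]).as_matrix();M=np.array(c["mount"])
p=M[:3,:3].T@(Rt.T@(np.array([628,-43.5,132.5])-s["ee_pos"])-M[:3,3]);q=np.array(c["mtx"])@p;print(q[:2]/q[2],p)
E
```

```text
3.275 [625.38405549 -39.25708513 196.48166797] [ 7.07071456e-01  7.07142037e-01 -1.08461661e-04 -2.88987456e-04] [-0.11280342 -0.05308417 -0.05664941] 60.58128974062512
[279.55914851 224.31499776] [  2.77045455  14.36768439 220.52457397]
```

View pics/w2.png

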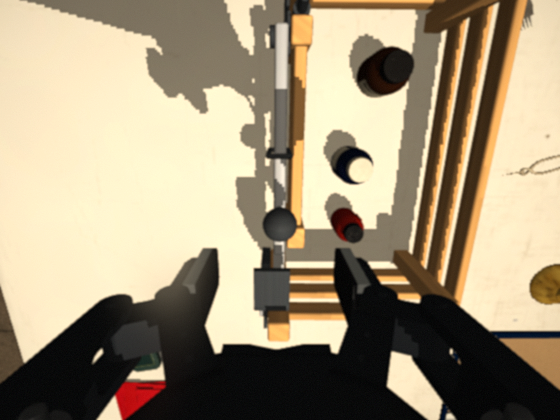

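The knob is at (280,224), against a predicted (279.6,224.3), so the position is confirmed. Now I'll centre and descend with the ball between the pads.

play_rows(plan=[{"dp": [-4.2, 2.6, 0], "yaw": 0, "hand": 55}, {"dp": [0, 0, 20], "yaw": 0, "hand": 50}, {"dp": [0, 0, 20], "yaw": 0, "hand": 50}, {"dp": [0, 0, 20], "yaw": 0, "hand": 50}, {"dp": [0, 0, 15], "yaw": 0, "hand": 50}, {"dp": [0, 0, 8], "yaw": 0, "hand": 50}, {"dp": [0, 0, 0], "yaw": 0, "hand": 50}, {"dp": [0, 0, 0], "yaw": 0, "hand": 50}])

```text
time: 4.32
ee_pos: [629.2, -44.7, 113.9]
orientation: [0.707, 0.707, 0.0, 0.0]
contact_force: [-0.8, 0.4, -0.1]
width: 50.0
grip_force: 0.0
```

play_rows(newtons=25, plan=[{"dp": [0.7, -0.7, 1], "yaw": 0, "hand": 40}, {"dp": [0, 0, 0], "yaw": 0, "hand": 34}, {"dp": [0, 0, 0], "yaw": 0, "hand": 28}, {"dp": [0, 0, 0], "yaw": 0, "hand": 22}, {"dp": [0, 0, 0], "yaw": 0, "hand": 22}, {"dp": [0, 0, 0], "yaw": 0, "hand": 22}])

```text
time: 5.08
ee_pos: [628.1, -43.9, 112.5]
orientation: [0.707, 0.707, 0.0, 0.0]
contact_force: [-1.7, 0.1, 4.5]
width: 24.1
grip_force: 24.4
```

play_rows(plan=[{"dp": [0.3, 0, -1], "yaw": 0, "hand": 22}, {"dp": [0.3, 0, -1], "yaw": 0, "hand": 22}, {"dp": [0.3, 0, -1], "yaw": 0, "hand": 22}, {"dp": [0, 0, 0], "yaw": 0, "hand": 22}, {"dp": [0, 0, 0], "yaw": 0, "hand": 22}])

```text
time: 5.7
ee_pos: [628.0, -43.1, 115.2]
orientation: [0.707, 0.707, -0.0, 0.0]
contact_force: [1.0, -1.7, -0.3]
width: 24.1
grip_force: 24.5
```

play_rows(plan=[{"dp": [0.3, 0, -1], "yaw": 0, "hand": 22}, {"dp": [0.3, 0, -1], "yaw": 0, "hand": 22}, {"dp": [0.3, 0, -1], "yaw": 0, "hand": 22}, {"dp": [0.3, 0, -1], "yaw": 0, "hand": 22}, {"dp": [0, 0, 0], "yaw": 0, "hand": 22}, {"dp": [0, 0, 0], "yaw": 0, "hand": 22}])

```text
time: 6.45
ee_pos: [628.0, -41.7, 119.3]
orientation: [0.707, 0.707, 0.0, -0.0]
contact_force: [0.6, 0.1, -1.9]
width: 24.5
grip_force: 24.6
```

```bash
python3 - <<'E'
from station import r
import cv2,numpy as np
d={n:r.camera(n)["frame"] for n in("side","top")}
a=cv2.resize(d["side"][175:270,255:345],(540,570),interpolation=cv2.INTER_CUBIC)
cv2.imwrite("pics/g.png",np.clip(a*1.4,0,255).astype(np.uint8))
E
```

```text
(no output)
```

View pics/g.png

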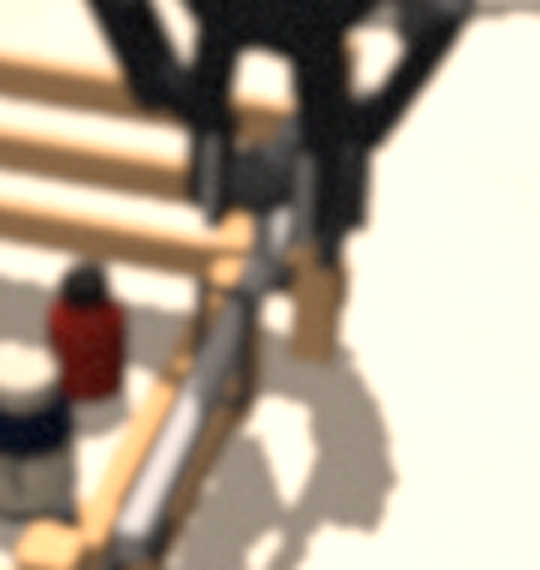

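The ball sits between the pads and the bar has come up with it. From here I'll feel for the hood in small steps.

play_rows(plan=[{"dp": [0.2, 0, -0.5], "yaw": 0, "hand": 22}, {"dp": [0.2, 0, -0.5], "yaw": 0, "hand": 22}, {"dp": [0.2, 0, -0.5], "yaw": 0, "hand": 22}, {"dp": [0, 0, 0], "yaw": 0, "hand": 22}])

```text
time: 7.05
ee_pos: [628.0, -41.2, 120.8]
orientation: [0.707, 0.707, 0.0, 0.0]
contact_force: [0.3, 0.0, -1.6]
width: 24.2
grip_force: 24.6
```

play_rows(plan=[{"dp": [0.2, 0, -0.5], "yaw": 0, "hand": 22}, {"dp": [0.2, 0, -0.5], "yaw": 0, "hand": 22}, {"dp": [0, 0, 0], "yaw": 0, "hand": 22}])

```text
time: 7.42
ee_pos: [628.0, -40.8, 121.8]
orientation: [0.707, 0.707, -0.0, -0.0]
contact_force: [1.5, 0.4, -2.6]
width: 23.8
grip_force: 24.6
```

play_rows(plan=[{"dp": [0.1, 0, -0.5], "yaw": 0, "hand": 22}, {"dp": [0.1, 0, -0.5], "yaw": 0, "hand": 22}, {"dp": [0, 0, 0], "yaw": 0, "hand": 22}])

```text
time: 7.8
ee_pos: [628.0, -40.5, 122.8]
orientation: [0.707, 0.707, 0.0, -0.0]
contact_force: [0.9, 1.8, -2.6]
width: 24.2
grip_force: 24.6
```

play_rows(plan=[{"dp": [0.2, 0, -0.5], "yaw": 0, "hand": 22}, {"dp": [0.2, 0, -0.5], "yaw": 0, "hand": 22}, {"dp": [0, 0, 0], "yaw": 0, "hand": 22}])

```text
time: 8.18
ee_pos: [628.0, -40.1, 123.8]
orientation: [0.707, 0.707, 0.0, -0.0]
contact_force: [1.2, 3.4, -2.9]
width: 23.8
grip_force: 24.7
```

play_rows(plan=[{"dp": [0.5, 0, -0.5], "yaw": 0, "hand": 22}, {"dp": [0.4, 0, -0.5], "yaw": 0, "hand": 22}, {"dp": [0, 0, 0], "yaw": 0, "hand": 22}])

```text
time: 8.55
ee_pos: [628.0, -39.5, 124.9]
orientation: [0.707, 0.707, -0.0, 0.0]
contact_force: [1.1, 0.2, -1.6]
width: 24.6
grip_force: 24.7
```

play_rows(plan=[{"dp": [0.3, 0, -0.5], "yaw": 0, "hand": 22}, {"dp": [0.2, 0, -0.5], "yaw": 0, "hand": 22}, {"dp": [0, 0, 0], "yaw": 0, "hand": 22}])

```text
time: 8.93
ee_pos: [628.0, -39.1, 125.9]
orientation: [0.707, 0.707, -0.0, 0.0]
contact_force: [0.2, -2.1, -0.9]
width: 24.2
grip_force: 24.8
```

play_rows(plan=[{"dp": [0.1, 0, -0.5], "yaw": 0, "hand": 22}, {"dp": [0.1, 0, -0.5], "yaw": 0, "hand": 22}, {"dp": [0, 0, 0], "yaw": 0, "hand": 22}])

```text
time: 9.3
ee_pos: [628.0, -38.7, 126.8]
orientation: [0.707, 0.707, 0.0, 0.0]
contact_force: [0.0, -2.5, -0.6]
width: 24.0
grip_force: 24.8
```

```bash
python3 - <<'E'
from station import r
import cv2,numpy as np,pickle
f=[r.camera("side") for _ in range(2)]
print(r.sense()["contact_force"])
old=pickle.load(open("c.pkl","rb"))["side"]["frame"]
F=np.mean([x["frame"] for x in f],axis=0).astype(np.uint8)
z=lambda a:cv2.resize(a[190:270,260:325],(390,480),interpolation=cv2.INTER_CUBIC)
cv2.imwrite("pics/h.png",np.clip(np.hstack([z(old),z(F)])*1.5,0,255).astype(np.uint8))
E
```

```text
[ 0.39365954 -2.48008771 -0.66091261]
```

View pics/h.png

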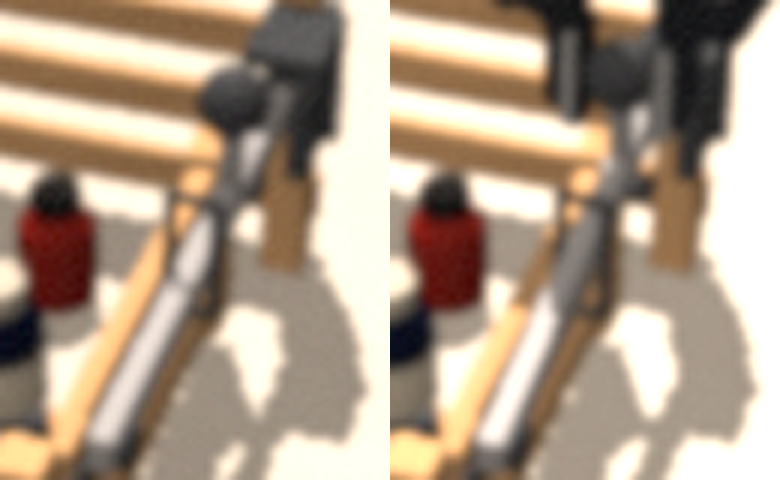

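The knob has risen from (235,98) to (225,72) in the crop, so the bar follows the hand without slipping. I'll keep feeling upwards.

play_rows(plan=[{"dp": [0, 0, -0.5], "yaw": 0, "hand": 22}, {"dp": [0.1, 0, -0.5], "yaw": 0, "hand": 22}, {"dp": [0, 0, 0], "yaw": 0, "hand": 22}])

```text
time: 9.78
ee_pos: [628.0, -38.3, 127.8]
orientation: [0.707, 0.707, 0.0, -0.0]
contact_force: [0.5, 0.7, -1.6]
width: 24.3
grip_force: 24.7
```

play_rows(plan=[{"dp": [0.2, 0, -0.5], "yaw": 0, "hand": 22}, {"dp": [0.2, 0, -0.5], "yaw": 0, "hand": 22}, {"dp": [0, 0, 0], "yaw": 0, "hand": 22}])

```text
time: 10.15
ee_pos: [627.9, -38.1, 128.3]
orientation: [0.707, 0.707, -0.0, -0.0]
contact_force: [3.0, -0.4, -9.0]
width: 24.4
grip_force: 25.0
```

The hood is felt at z of about 128.0 (−9 N). Backing off 1.8 mm at the knob.

play_rows(plan=[{"dp": [-0.2, 0, 0.8], "yaw": 0, "hand": 22}, {"dp": [-0.2, 0, 0.9], "yaw": 0, "hand": 22}, {"dp": [-0.2, 0, 0.8], "yaw": 0, "hand": 22}, {"dp": [0, 0, 0], "yaw": 0, "hand": 22}])

```text
time: 10.65
ee_pos: [628.0, -38.9, 126.4]
orientation: [0.707, 0.707, -0.0, 0.0]
contact_force: [-0.5, -0.2, -1.0]
width: 24.3
grip_force: 25.4
```

Now a slow start to the swing about the hinge, checking that the nose passes over the lip freely.

play_rows(plan=[{"dp": [0.15, -1.5, 0.1], "yaw": 0.01, "hand": 22}, {"dp": [0.15, -1.5, 0], "yaw": 0.01, "hand": 22}, {"dp": [0.15, -1.5, 0], "yaw": 0.01, "hand": 22}, {"dp": [0, 0, 0], "yaw": 0, "hand": 22}])

```text
time: 11.15
ee_pos: [623.4, -38.3, 126.3]
orientation: [0.718, 0.696, -0.0, 0.0]
contact_force: [-0.5, -2.7, -1.7]
width: 24.3
grip_force: 25.4
```

play_rows(plan=[{"dp": [0.3, -3, 0], "yaw": 0.02, "hand": 22}, {"dp": [0.3, -3, 0], "yaw": 0.02, "hand": 22}, {"dp": [0.3, -3, 0], "yaw": 0.02, "hand": 22}, {"dp": [0.3, -3, 0], "yaw": 0.02, "hand": 22}, {"dp": [0, 0, 0], "yaw": 0, "hand": 22}])

```text
time: 11.78
ee_pos: [611.0, -36.2, 126.1]
orientation: [0.745, 0.667, -0.0, -0.0]
contact_force: [-1.1, -1.4, -0.9]
width: 24.2
grip_force: 25.4
```

play_rows(plan=[{"dp": [0.3, -3, -0.1], "yaw": 0.02, "hand": 22}, {"dp": [0.3, -3, 0], "yaw": 0.02, "hand": 22}, {"dp": [0.3, -3, 0], "yaw": 0.02, "hand": 22}, {"dp": [0.3, -3, 0], "yaw": 0.02, "hand": 22}, {"dp": [0.3, -3, 0], "yaw": 0.02, "hand": 22}, {"dp": [0.7, -6, 0], "yaw": 0.04, "hand": 22}, {"dp": [0.7, -6, 0], "yaw": 0.04, "hand": 22}, {"dp": [0.7, -6, 0], "yaw": 0.04, "hand": 22}, {"dp": [0.7, -6, 0], "yaw": 0.04, "hand": 22}, {"dp": [0, 0, 0], "yaw": 0, "hand": 22}])

```text
time: 13.02
ee_pos: [574.2, -22.8, 126.2]
orientation: [0.825, 0.564, 0.0, -0.0]
contact_force: [1.0, 4.1, -3.8]
width: 24.4
grip_force: 25.3
```

play_rows(plan=[{"dp": [1, -7.5, 0], "yaw": 0.05, "hand": 22}, {"dp": [1, -7.5, 0], "yaw": 0.05, "hand": 22}, {"dp": [1, -7.5, 0], "yaw": 0.05, "hand": 22}, {"dp": [1, -7.5, 0], "yaw": 0.05, "hand": 22}, {"dp": [1, -7.5, 0], "yaw": 0.05, "hand": 22}, {"dp": [1, -7.5, 0], "yaw": 0.05, "hand": 22}, {"dp": [1, -7.5, 0], "yaw": 0.05, "hand": 22}, {"dp": [1, -7.5, 0], "yaw": 0.05, "hand": 22}, {"dp": [0, 0, 0], "yaw": 0, "hand": 22}])

```text
time: 14.15
ee_pos: [527.8, 14.6, 126.3]
orientation: [0.921, 0.39, 0.0, -0.0]
contact_force: [1.7, 2.3, -4.4]
width: 24.0
grip_force: 25.3
```

play_rows(plan=[{"dp": [0.9, -7.5, 0], "yaw": 0.05, "hand": 22}, {"dp": [0.9, -7.5, 0], "yaw": 0.05, "hand": 22}, {"dp": [0.9, -7.5, 0], "yaw": 0.05, "hand": 22}, {"dp": [0.9, -7.5, 0], "yaw": 0.05, "hand": 22}, {"dp": [0.9, -7.5, 0], "yaw": 0.05, "hand": 22}, {"dp": [0.9, -7.5, 0], "yaw": 0.05, "hand": 22}, {"dp": [0.9, -7.5, 0], "yaw": 0.05, "hand": 22}, {"dp": [0, 0, 0], "yaw": 0, "hand": 22}])

```text
time: 15.15
ee_pos: [501.7, 59.8, 126.4]
orientation: [0.975, 0.224, 0.0, 0.0]
contact_force: [1.7, 3.6, -3.7]
width: 23.9
grip_force: 25.3
```

play_rows(plan=[{"dp": [-0.7, 0, 2], "yaw": 0, "hand": 22}, {"dp": [-0.7, 0, 2], "yaw": 0, "hand": 22}, {"dp": [-0.7, 0, 2], "yaw": 0, "hand": 22}, {"dp": [-0.7, 0, 2], "yaw": 0, "hand": 22}, {"dp": [-0.7, 0, 2], "yaw": 0, "hand": 22}, {"dp": [-0.7, 0, 2], "yaw": 0, "hand": 22}, {"dp": [0, 0, 0], "yaw": 0, "hand": 22}])

```text
time: 16.02
ee_pos: [497.7, 57.8, 114.2]
orientation: [0.975, 0.223, 0.0, 0.0]
contact_force: [4.3, 1.2, -3.1]
width: 24.3
grip_force: 25.4
```

play_rows(plan=[{"dp": [-0.3, 0, 1], "yaw": 0, "hand": 22}, {"dp": [-0.2, 0, 0.5], "yaw": 0, "hand": 22}, {"dp": [0, 0, 0], "yaw": 0, "hand": 24}, {"dp": [0, 0, 0], "yaw": 0, "hand": 28}, {"dp": [0, 0, 0], "yaw": 0, "hand": 36}, {"dp": [0, 0, 0], "yaw": 0, "hand": 46}, {"dp": [0, 0, 0], "yaw": 0, "hand": 56}, {"dp": [0, 0, 0], "yaw": 0, "hand": 60}, {"dp": [0, 0, 0], "yaw": 0, "hand": 60}, {"dp": [0, 0, -10], "yaw": 0, "hand": 60}, {"dp": [0, 0, -20], "yaw": 0, "hand": 60}, {"dp": [0, 0, -30], "yaw": 0, "hand": 60}, {"dp": [0, 0, -40], "yaw": 0, "hand": 60}, {"dp": [0, 0, -40], "yaw": 0, "hand": 60}, {"dp": [0, 0, 0], "yaw": 0, "hand": 60}, {"dp": [0, 0, 0], "yaw": 0, "hand": 60}])

```text
time: 18.02
ee_pos: [496.6, 57.6, 252.7]
orientation: [0.975, 0.223, -0.0, 0.0]
contact_force: [-0.3, 0.4, -1.3]
width: 59.6
grip_force: 0.0
```

```bash
python3 - <<'E'
from station import r
import cv2,numpy as np
s=r.sense();print(s["ee_pos"],s["contact_force"])
d={n:r.camera(n)["frame"] for n in("side","top")}
a=cv2.resize(d["top"][140:280,180:345],(495,420)); b=cv2.resize(d["side"][175:315,185:345],(300,420))
b=cv2.resize(d["side"][175:315,185:285],(300,420))
cv2.imwrite("pics/z.png",np.clip(np.hstack([a,b])*1.4,0,255).astype(np.uint8))
E
```

```text
[496.64350594  57.59270182 252.68335403] [-0.32339029  0.40812079 -1.25599918]
```

View pics/z.png

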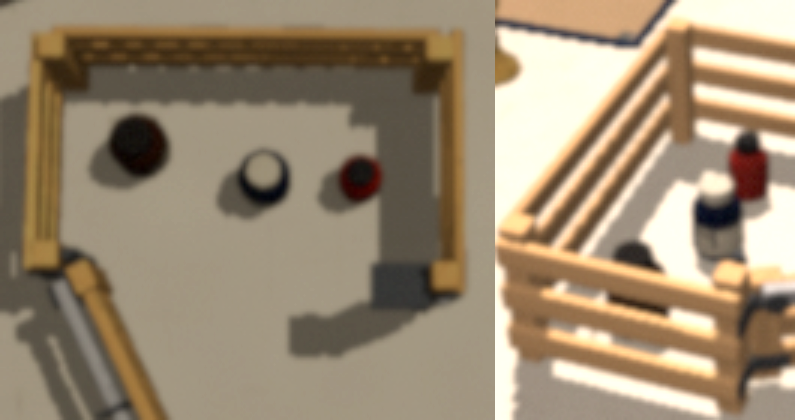

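The gate stands about 65° open (from (70,260) to (140,410) in the crop) and the bottles haven't moved. I'll move the arm clear to check that the bar is down.

play_rows(plan=[{"dp": [40, 0, -20], "yaw": 0, "hand": 60}, {"dp": [50, 0, -10], "yaw": 0, "hand": 60}, {"dp": [50, 0, 0], "yaw": 0, "hand": 60}, {"dp": [50, 0, 0], "yaw": 0, "hand": 60}, {"dp": [0, 0, 0], "yaw": 0, "hand": 60}, {"dp": [0, 0, 0], "yaw": 0, "hand": 60}])

```text
time: 18.88
ee_pos: [667.2, 140.0, 281.0]
orientation: [0.975, 0.223, -0.002, 0.0]
contact_force: [-0.7, -0.6, -0.2]
width: 60.1
grip_force: 0.0
```

```bash
python3 - <<'E'
from station import r
import cv2,numpy as np,pickle
d={n:r.camera(n) for n in("side","top")};pickle.dump(d,open("e.pkl","wb"))
def px(c,X):
    p=c["mtx"]@(c["R"]@np.array(X)+c["t"]);return (p[:2]/p[2])
H=np.array([643,111.5]);L,N=155,15
o=[]
for n in d:
    im=cv2.resize(np.clip(d[n]["frame"]*1.4,0,255).astype(np.uint8),None,fx=4,fy=4,interpolation=cv2.INTER_CUBIC)
    for f in(1.12,):
        P=[*(H+L*np.array([-np.sin(f),-np.cos(f)])+N*np.array([-np.cos(f),np.sin(f)])),133]
        u=px(d[n],P);print(n,P,u)
    cx,cy=(u*4).astype(int);o.append(im[cy-200:cy+200,cx-200:cx+200])
cv2.imwrite("pics/y.png",np.hstack(o))
E
```

```text
side [np.float64(496.94919476849105), np.float64(57.4707274597572), 133] [353.54494975 248.6836738 ]
top [np.float64(496.94919476849105), np.float64(57.4707274597572), 133] [227.09526781 301.12786542]
```

View pics/y.png

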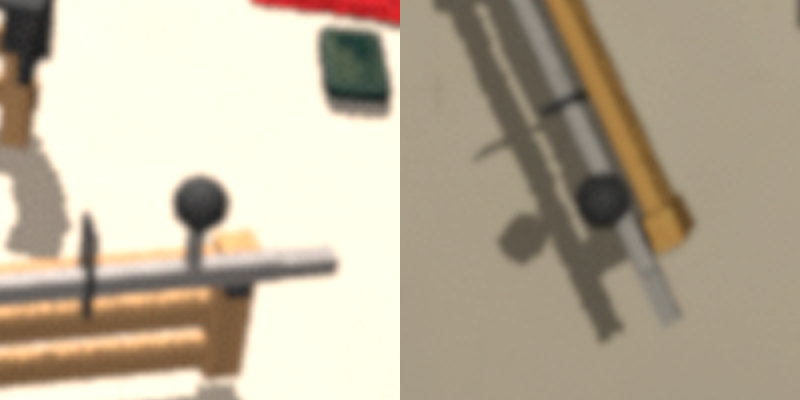

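The knob sits at (200,202) in both crops, within 1 px of the prediction (200,200) for the bar down and the gate at 1.12 rad. The arm is clear.

```bash
python3 -c "
from station import r
print(r.sense()['joint_vel']); print(r.sign_off())"
```

```text
[-0.00166036 -0.01336432 -0.00305784 -0.00033693 -0.00087354  0.00068041]
the job is handed in; nothing more can be done
None
```

The gate stands open at about 1.12 rad (64 degrees) with the bar back on its rest, the bottles unmoved and the arm clear; the job is handed in, and no verdict was returned.

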